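# Push a lithium cell home in the V-nest of a spring clip bar

## Robot

A 6-joint arm with a two-finger parallel gripper is mounted at the origin on the work surface. World frame = base frame: x ahead of the robot, y to its left, z up, the work surface at z = 0. Lengths are in mm, angles in rad, forces in N, time in s.
With the tool pointing down it reaches from about 325 to 900 mm from the base axis. Payload 6.1 kg.
Tool frame: the origin (TCP) lies at the very end of the fingers, on their centre line; the grasp point (between the pads) lies 19 mm behind it; z points along the fingers, y is the direction in which the jaws open and shut (so a half turn about z gives the same grasp; the last joint's range is limited). The gripper opens to 87 mm and grips with 3 to 60 N. Pads are 19 mm wide; open, the fingers measure 117 mm over their backs; the gripper's body (75 mm by 190 mm) begins 51 mm behind the grasp point.
Start: joints at [-1.416, 0.22, 1.526, -0, 1.395, -0.126], TCP at [173.196, -600.515, 197.638] pointing down, gripper open.
Joint ranges: [-2.98, 2.98], [-0.91, 2.08], [0.09, 2.57], [-1.24, 4.39], [0.2, 2.65], [-2.68, 2.68]. Speed limits (rad/s): [2.57, 2.57, 3.01, 3.14, 3.14, 3.14].

## Interface

Orientations are given as a unit quaternion [x, y, z, w].
In Python, from workcell import arm gives the robot as it stands.
- The arm moves only by the tool send_rows, never from a script. Its argument "steps" is a list of rows, each an object with "claw": the finger opening in cm, from 0 to 8.7; "offset": the shift along the tool's x, y, z in cm, a list of three; "rot": the turn, a rotation vector about the tool's x, y, z in rad, a list of three. A call has 1 to 5 rows; each row is the pose to reach, as a shift and turn from the pose measured when the call began, along the tool's axes at that moment; what a row does not reach only later rows make up. A row lasts 1/12 s, in which the tool goes at most 41.7 mm and 7.16 degrees, less where a joint would pass 70% of its speed; a pose out of reach is approached as far as the arm can. A call with a gripper value outside its range is refused whole. The fingers move at their own pace and stop on an object; "newtons" is the grip in N (left out, the last holds). Time passes only in rows, so rows that repeat a pose let the fingers close. It gives the time, the measured TCP pose, the force and the opening at its end, in the units of the state.
- arm.get_state(): the state, without advancing time (a new reading comes with each control period).
- arm.grab_frame(name): name is "scene" or "top"; returns the picture (384x512x3 uint8, blue, green, red); there is no depth.
- arm.get_calibration(name): a dict with "intrinsics" (3x3 intrinsics, pixels), "R" (3x3) and "t" (3): a world point X has camera coordinates R X + t. Camera axes: x right, y down, z forward; pixel columns grow to the right and rows downward; lengths in mm; the calibration is good to about 2 mm. A picture is of the moment at which its call begins. get_calibration takes no time and is no camera call.
- arm.finish_job(): hands the job in, once; it reports no verdict.
The state is a dict: "clock": time; "joints": joint angles; "dq": joint speeds; "joint_torque": joint torques, N m; "tcp_pos": TCP position; "ee_rot": TCP orientation; "wrist_force": force on the tool from outside, world axes, zero at the start; "wrist_torque": the same for the moment, N m; "finger_gap": opening from 0.0 (shut) to 1.0 (fully open).
Only numpy, scipy, OpenCV 4.12 (cv2) and the standard library are available. Lean on these libraries where they do the work, as an engineer would, in place of code of your own. Each camera call takes 0.05 s, during which the arm holds its last target. There are 200 camera calls.

## Task

Take the loose steel-sleeved cell, stand it upright on the clip bar's base plate in the wide mouth between the yellow guide rails, and let go of it. Then push it from behind along the guides, past the two spring leaves, until it is fully home against both orange cheeks of the V, and keep pressing with a steady push of about 18 N for a second, never more than 22 N. Leave it there upright and let go, without disturbing the packs, the tester or the extinguisher.

Things in the scene. Friction and masses are not known exactly. Their poses are not given: they have to be found in the camera images.
- cell: loose upright cylindrical lithium cell in a bright steel sleeve, purple band, brass nub on top: 46 mm diameter, 60 mm tall (62 with nub), about 0.27 kg. Polished: friction about 0.25 on plate, cheeks and leaves. Origin: centre of its underside; z up along its axis.
- clip_bar: fixed clip bar. Origin: on the bench, directly under the axis of a fully seated cell; x points from the mouth into the V (the pushing direction), y left, z up. Black base plate 6 mm thick, x = -135 to +65 mm, y = +-80 mm; the cell slides on it. A grey bar stands behind the V (x = 43 to 61 mm, y = +-80 mm, top 60 mm above the bench).
- mouth (a point): point on top of the base plate, on the guides' centre line in their wide mouth, 95 mm before home: stand the cell within 25 mm of it. The two yellow guide rails, 8 mm thick, tops 32 mm above the bench, converge from an inner half-gap of 55 mm at x = -125 mm to 26 mm at x = -38 mm in the clip bar's frame.
- home (a point): point on top of the base plate where the centre of the cell's underside lies when fully home in the V.
- cheek_left: left orange cheek (+y side) of the 90 degree V, an upright block 12 x 34 x 54 mm fixed to the clip bar, face turned 45 degrees to the pushing direction. Origin: centre of its underside, on the base plate. Rigid.
- cheek_right: right orange cheek (-y side), the mirror image.
- spring_left: left copper spring leaf (+y side): upright pad 20 to 52 mm above the bench, inner face 21.5 mm from the centre line when free, flat from x = -20 to +4 mm in the clip bar's frame, with a 15 degree lead-in from x = -34 mm. It yields outwards up to 8 mm at 1.5 N/mm. Origin: in the inner face, 36 mm above the bench, level with home.
- spring_right: right copper spring leaf (-y side), the mirror image. The leaves grip the cell's sides with about 3 N each: pushing it past them takes about 3 to 7 N in all; they hold it by friction only and do not pull it in. Beside each leaf a grey housing: 43 to 55 mm from the centre line, x = -28 to +8 mm, top 46 mm above the bench.
- pack_a: bystander: purple drill battery pack 110 x 75 x 70 mm, loose. Origin: centre of its underside.
- pack_b: bystander: second such purple pack.
- tester: bystander: white ceramic tile tester, 95 x 95 x 10 mm tile with a white meter box (top 32 mm) and two brass studs, loose. Origin: centre of its underside.
- extinguisher: bystander: stubby green fire extinguisher, 84 mm diameter, about 210 mm tall, loose. Origin: centre of its underside.

How it is judged:
By the outcome, as a careful person would: the job done as asked, in the order asked, and still so for the second after the job is handed in, with the robot touching nothing.
It also fails if it takes over 67 s, if anything falls off the work surface, if the arm or the gripper's body presses on something with over 40 N, if the wrist force passes 120 N, or if a joint passes its speed limit or range.

## Working session

There is one attempt and no reset: what is moved stays moved. The work goes in short steps, Python scripts to look and compute and a tool call to move; the robot and the scene stay as the last step left them, time stands still between calls to the robot, and variables do not carry over. Pictures are saved under pics/ and viewed, about 8 in all and at most 12, crops included, and the job is handed in when it is done.

Besides the shell and the picture viewer there is one more tool, called after "Emit:" by a JSON object that holds its "method" and its "body". send_rows: Moves the arm, as the interface text tells. Its arguments: {"type":"object","properties":{"steps":{"type":"array"},"newtons":{"type":"number"}},"required":["steps"]}

```bash
mkdir -p pics; ls; python3 - <<'E'
from workcell import arm
import cv2
for n in("scene","top"):
    f=arm.grab_frame(n); cv2.imwrite(f"pics/{n}0.png",f)
    c=arm.get_calibration(n); print(n,c)
print(arm.get_state())
a=cv2.imread("pics/scene0.png");b=cv2.imread("pics/top0.png")
E
```

```text
pics
scene {'intrinsics': array([[445.40144547,   0.        , 250.19672003],
       [  0.        , 445.40144547, 197.42442998],
       [  0.        ,   0.        ,   1.        ]]), 'R': array([[-0.77263661,  0.63466141,  0.01541333],
       [ 0.45666121,  0.57247739, -0.68097737],
       [-0.44101384, -0.51910937, -0.73214223]]), 't': array([ 379.42607126, -264.02067747, 1692.84726003])}
top {'intrinsics': array([[413.6578565 ,   0.        , 254.55522845],
       [  0.        , 413.6578565 , 193.93006539],
       [  0.        ,   0.        ,   1.        ]]), 'R': array([[ 0.0066128 , -0.9999774 , -0.00121478],
       [-0.99865637, -0.00654161, -0.05140691],
       [ 0.0513978 ,  0.00155309, -0.99867705]]), 't': array([  88.98869885,  589.39267426, 1328.59962366])}
{'clock': 0.1, 'joints': array([-1.41611793e+00,  2.21130830e-01,  1.52752177e+00, -4.17967905e-06,
        1.39470306e+00, -1.26081015e-01]), 'dq': array([ 0.00037446, -0.00185326, -0.00154264, -0.00200919, -0.00135016,
       -0.00027079]), 'joint_torque': array([ 1.61117991e-03, -4.95943952e+01, -3.88519621e+01,  7.03230500e-02,
        5.15740807e-02, -5.61512138e-05]), 'tcp_pos': array([ 173.08925486, -599.91478616,  196.64360589]), 'ee_rot': array([ 9.90162503e-01,  1.39919405e-01, -1.46608666e-05, -8.81381383e-04]), 'wrist_force': array([ 0.11107121, -0.08652472,  0.8389155 ]), 'wrist_torque': array([-0.00648839,  0.00020665, -0.0110295 ]), 'finger_gap': 1.000280238463525}
```

View pics/scene0.png

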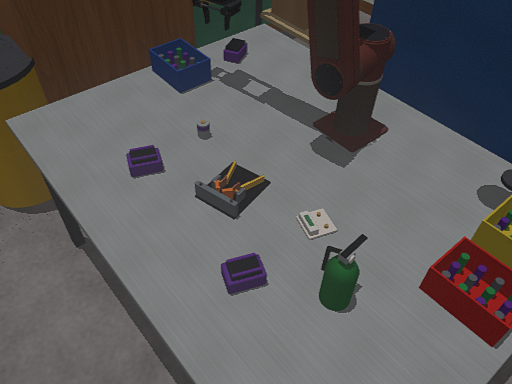

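View pics/top0.png

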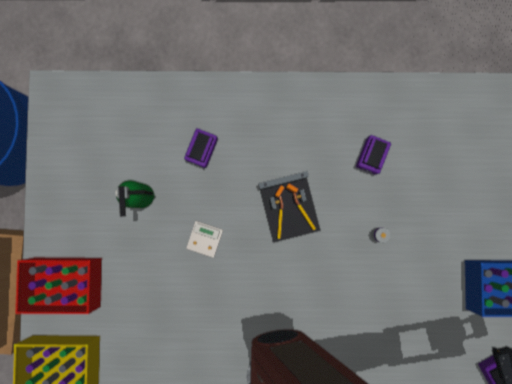

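The scene view shows the cell at about (203,128) and the clip bar at about (232,188). In the top view the cell is at (380,235), and the clip bar spans (258–320, 172–242) with its mouth toward the robot. I'll enlarge both.

```bash
python3 - <<'E'
import cv2,numpy as np
b=cv2.imread("pics/top0.png");a=cv2.imread("pics/scene0.png")
def crop(i,x,y,w,h,s):
    o=cv2.resize(i[y:y+h,x:x+w],None,fx=s,fy=s,interpolation=cv2.INTER_CUBIC)
    o=cv2.convertScaleAbs(o,alpha=1.5,beta=10)
    for k in range(0,w,10): cv2.putText(o,str(x+k),(k*s,8),0,.3,(0,255,255)); cv2.line(o,(k*s,10),(k*s,16),(0,255,255))
    for k in range(0,h,10): cv2.putText(o,str(y+k),(0,k*s+4),0,.3,(0,255,255))
    return o
cv2.imwrite("pics/c1.png",crop(b,250,165,150,85,5))
cv2.imwrite("pics/c2.png",crop(a,185,110,100,110,5))
E
```

```text
(no output)
```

View pics/c1.png

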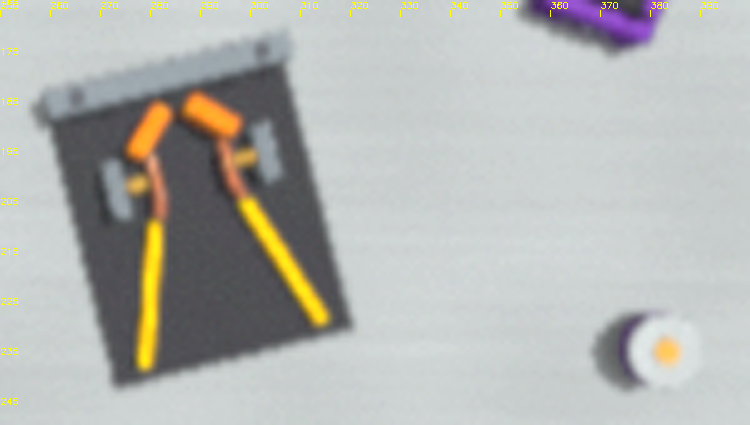

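View pics/c2.png

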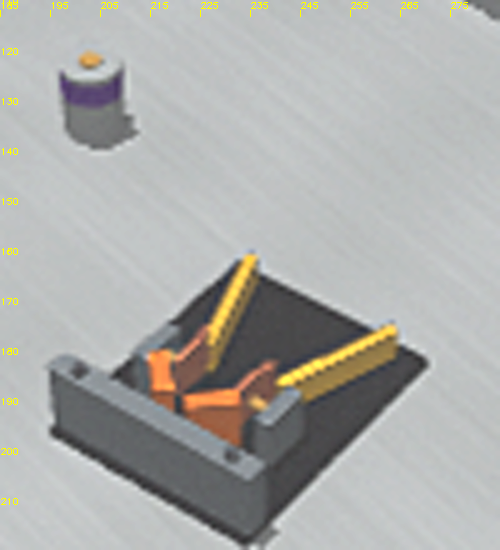

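The crops show the V up and left in the top view, the rails opening down toward the robot, and the brass nub at about (383,235). I'll fit poses to the points I've read off.

```bash
cat >h.py <<'E'
import numpy as np,cv2
from workcell import arm
from scipy.optimize import least_squares
C={n:arm.get_calibration(n) for n in("scene","top")}
def proj(n,X):
    c=C[n];P=np.atleast_2d(X)@c["R"].T+c["t"];p=P@c["intrinsics"].T;return p[:,:2]/p[:,2:]
def px(o,p): return (np.array(p,float)+.5)/5-.5+np.array(o)
def world(q,L):
    L=np.atleast_2d(np.array(L,float));c,s=np.cos(q[2]),np.sin(q[2])
    return np.c_[q[0]+c*L[:,0]-s*L[:,1],q[1]+s*L[:,0]+c*L[:,1],L[:,2]]
E
python3 - <<'E'
from h import *
T=[((-135,80,6),(117,387)),((-135,-80,6),(352,325)),((61,80,60),(42,92)),((61,-80,60),(287,33)),((-10,49,46),(117,190)),((-10,-49,46),(266,153)),
((-125,59,32),(146,370)),((-125,-59,32),(321,325)),((-38,30,32),(155,222)),((-38,-30,32),(246,200))]
S=[((-135,80,6),(428,362)),((-135,-80,6),(238,265)),((-125,59,32),(395,327)),((-125,-59,32),(250,256)),((61,-80,60),(50,362)),((61,80,60),(250,478)),((65,80,6),(247,545)),((65,-80,6),(50,432))]
t=np.array([px((250,165),p) for _,p in T]);s=np.array([px((185,110),p) for _,p in S])
LT=[l for l,_ in T];LS=[l for l,_ in S]
def fit(ut,us):
    f=lambda q:np.r_[ut*(proj("top",world(q,LT))-t).ravel(),us*(proj("scene",world(q,LS))-s).ravel()]
    r=least_squares(f,[600,0,.2],x_scale=[100,100,1]);return r.x,r.fun.reshape(-1,2).round(1)
for u in((1,0),(0,1),(1,1)): q,r=fit(*u);print(u,q.round(3));
print(r.tolist())
N=[("top",px((250,165),(667,352))),("scene",px((185,110),(90,59)))]
for use in(N[:1],N[1:],N):
    r=least_squares(lambda v:np.concatenate([proj(n,[v[0],v[1],62])[0]-p for n,p in use]),[500,-300]);print(r.x.round(1),r.fun.round(1))
print("mouth",world(q,[-95,0,6]).round(1),"home",world(q,[0,0,6]).round(1))
E
```

```text
(1, 0) [ 5.8255e+02 -1.0284e+01  2.5500e-01]
(0, 1) [ 5.81528e+02 -1.08170e+01  2.57000e-01]
(1, 1) [ 5.82197e+02 -1.03750e+01  2.56000e-01]
[[-0.3, 0.6], [0.3, 0.8], [-0.1, -0.0], [0.2, -0.7], [-0.1, -0.0], [0.0, -0.2], [-0.2, -0.2], [0.6, -0.3], [0.0, 0.7], [-0.0, 0.5], [0.2, -0.3], [-0.0, -0.5], [0.2, 0.1], [0.6, -0.2], [-0.8, 1.3], [-0.2, 0.9], [-0.2, -0.0], [-0.3, -0.2]]
[ 460.8 -308.6] [0. 0.]
[ 459.5 -310.4] [-0.  0.]
[ 460.5 -309. ] [0.1 0.1 0.  0.3]
mouth [[490.3 -34.4   6. ]] home [[582.2 -10.4   6. ]]
```

The two views agree to 2 mm: cell at (460.5,-309), home at (582,-10), yaw 0.256. Next is a helper that turns a target pose into tool-frame offsets.

```bash
cat >>h.py <<'E'
from scipy.spatial.transform import Rotation as R
Q=(582.2,-10.4,.256)
def go(x,y,z,yaw=Q[2]):
    "offset(cm), rotvec to put the TCP at x,y,z, tool down, tool y along yaw"
    s=arm.get_state();r=R.from_quat(s["ee_rot"])
    d=R.from_matrix(np.array([[-np.sin(yaw),np.cos(yaw),0],[np.cos(yaw),np.sin(yaw),0],[0,0,-1]]).T)
    print("t",round(s["clock"],2),"off",(r.inv().apply(np.array([x,y,z])-s["tcp_pos"])/10).round(2),"rot",(r.inv()*d).as_rotvec().round(4),"F",s["wrist_force"].round(1))
    v=s["tcp_pos"]-[Q[0],Q[1],0];c,n=np.cos(Q[2]),np.sin(Q[2]);print("local",np.round([c*v[0]+n*v[1],-n*v[0]+c*v[1],v[2]],1))
def goL(x,y,z): w=world(Q,[x,y,z])[0];go(*w)
E
python3 -c "
from h import *
go(460.5,-309,110,.256)"
```

```text
t 0.1 off [ 35.67 -19.97   8.71] rot [-1.200e-03 -1.500e-03 -1.546e+00] F [ 0.1 -0.1  0.8]
local [-545.1 -466.7  196.6]
```

Emit:
{"method": "send_rows", "body": {"steps": [{"claw": 8.7,"offset": [7,-4,1.7],"rot": [0,0,-0.12]},{"claw": 8.7,"offset": [10.5,-6,2.5],"rot": [0,0,-0.24]},{"claw": 8.7,"offset": [14,-8,3.4],"rot": [0,0,-0.36]},{"claw": 8.7,"offset": [17.5,-10,4.2],"rot": [0,0,-0.48]},{"claw": 8.7,"offset": [21,-12,5],"rot": [0,0,-0.6]}], "newtons": 25}}

```text
clock: 0.52
tcp_pos: [315.5, -452.1, 153.7]
ee_rot: [0.903, 0.429, 0.0, -0.001]
wrist_force: [0.1, 0.5, -0.2]
finger_gap: 1.004
```

```bash
python3 -c "
from h import *
go(460.5,-309,110,.256)"
```

```text
t 0.52 off [20.25  2.19  4.4 ] rot [-0.0011 -0.0025 -0.9408] F [ 0.1  0.5 -0.2]
local [-369.8 -359.8  153.7]
```

Emit:
{"method": "send_rows", "body": {"steps": [{"claw": 8.7,"offset": [4,0.4,1],"rot": [0,0,-0.12]},{"claw": 8.7,"offset": [8,0.8,2],"rot": [0,0,-0.24]},{"claw": 8.7,"offset": [12,1.2,3],"rot": [0,0,-0.36]},{"claw": 8.7,"offset": [16,1.7,4],"rot": [0,0,-0.48]},{"claw": 8.7,"offset": [20.2,2.2,4.4],"rot": [0,0,-0.6]}]}}

```text
clock: 0.93
tcp_pos: [459.0, -308.4, 108.3]
ee_rot: [0.735, 0.679, 0.0, -0.002]
wrist_force: [-0.6, -0.2, -0.5]
finger_gap: 0.996
```

```bash
python3 -c "
from h import *
go(460.5,-309,90,.256)"
```

```text
t 0.93 off [-0.06  0.16  1.83] rot [-0.0022 -0.0044 -0.3351] F [-0.6 -0.2 -0.5]
local [-194.6 -257.1  108.3]
```

Emit:
{"method": "send_rows", "body": {"steps": [{"claw": 8.7,"offset": [0,0.2,1],"rot": [0,0,-0.12]},{"claw": 8.7,"offset": [0,0.16,1.8],"rot": [0,0,-0.24]},{"claw": 8.7,"offset": [-0.06,0.16,1.8],"rot": [-0.002,-0.004,-0.335]},{"claw": 8.7,"offset": [-0.06,0.16,1.8],"rot": [-0.002,-0.004,-0.335]}]}}

```text
clock: 1.27
tcp_pos: [460.0, -307.8, 89.0]
ee_rot: [0.609, 0.793, 0.0, -0.001]
wrist_force: [0.3, -0.1, 1.0]
finger_gap: 0.999
```

```bash
python3 - <<'E'
from h import *
go(460.5,-309,28,.256)
for n in("scene","top"): cv2.imwrite(f"pics/{n}1.png",arm.grab_frame(n))
a=cv2.imread("pics/scene1.png")[60:170,140:270];b=cv2.imread("pics/top1.png")[185:295,320:450]
cv2.imwrite("pics/m1.png",cv2.resize(np.hstack([a,b]),None,fx=3,fy=3,interpolation=cv2.INTER_CUBIC))
E
```

```text
t 1.27 off [-0.14  0.02  6.1 ] rot [-0.0015 -0.0024  0.0044] F [ 0.3 -0.1  1. ]
local [-193.5 -256.8   89. ]
```

View pics/m1.png

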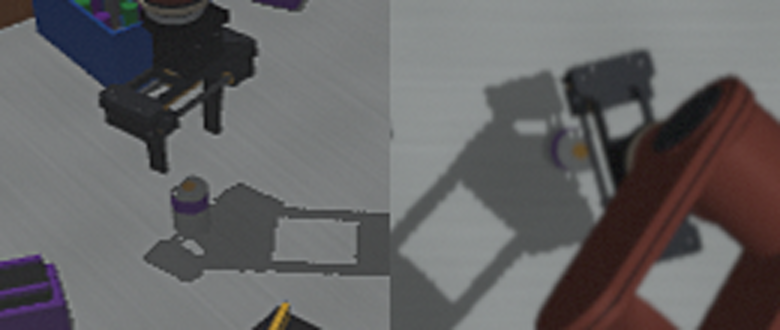

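```bash
python3 - <<'E'
from h import *
u=np.array([np.cos(.256),np.sin(.256),0]);p=np.array([460,-307.8,89.])
for X in(p,p+u*51,p-u*51,p+u*51+[0,0,70],[460.5,-309,62]): print(((proj("scene",X)-[140,60])*3).round(),((proj("top",X)-[320,185])*3+[390,0]).round())
E
```

```text
[[187. 167.]] [[586. 152.]]
[[159. 188.]] [[573. 103.]]
[[215. 147.]] [[600. 201.]]
[[154. 138.]] [[595. 104.]]
[[188. 185.]] [[579. 150.]]
```

The left panel shows the cell's nub at (190,185) and the fingertips straddling it at (157,170) and (213,132). The tips look somewhat higher than projected, so I'll go down in part and compare again.

Emit:
{"method": "send_rows", "body": {"steps": [{"claw": 8.7,"offset": [-0.14,0,2],"rot": [0,0,0]},{"claw": 8.7,"offset": [-0.14,0,4],"rot": [0,0,0]},{"claw": 8.7,"offset": [-0.14,0,5.5],"rot": [-0.0015,-0.002,0.004]},{"claw": 8.7,"offset": [-0.14,0,6.1],"rot": [-0.0015,-0.002,0.004]},{"claw": 8.7,"offset": [-0.14,0,6.1],"rot": [-0.0015,-0.002,0.004]}]}}

```text
clock: 1.78
tcp_pos: [459.5, -309.5, 27.7]
ee_rot: [0.615, 0.789, 0.0, -0.001]
wrist_force: [0.4, 0.1, 0.6]
finger_gap: 1.0
```

```bash
python3 - <<'E'
from h import *
go(460.5,-309,28,.256)
a=arm.grab_frame("scene")[80:160,150:260]
cv2.imwrite("pics/m2.png",cv2.resize(a,None,fx=6,fy=6,interpolation=cv2.INTER_CUBIC))
u=np.array([np.cos(.256),np.sin(.256),0]);p=arm.get_state()["tcp_pos"]
for X in(p+u*51,p-u*51): print(((proj("scene",X)-[150,80])*6).round())
E
```

```text
t 1.78 off [ 0.03  0.11 -0.03] rot [-0.0005 -0.0015 -0.0096] F [0.4 0.1 0.6]
local [-194.4 -258.3   27.7]
[[263. 335.]]
[[371. 252.]]
```

View pics/m2.png

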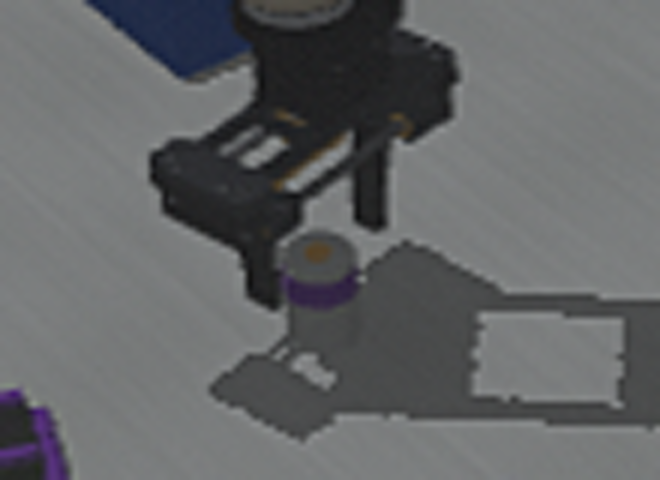

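The fingertips show at (263,308) and (370,228), on either side of the cell (nub at (317,252)). They are centred, but about 20 mm above where the reported TCP projects. Going lower is safe under either reading, so I'll grasp at TCP z≈14.

Emit:
{"method": "send_rows", "body": {"steps": [{"claw": 8.7,"offset": [0.03,0.1,0.7],"rot": [0,0,-0.01]},{"claw": 8.7,"offset": [0.03,0.1,1.4],"rot": [0,0,-0.01]},{"claw": 5,"offset": [0.03,0.1,1.4],"rot": [0,0,-0.01]},{"claw": 4,"offset": [0.03,0.1,1.4],"rot": [0,0,-0.01]},{"claw": 4,"offset": [0.03,0.1,1.4],"rot": [0,0,-0.01]}], "newtons": 25}}

```text
clock: 2.25
tcp_pos: [461.4, -309.7, 15.2]
ee_rot: [0.611, 0.792, 0.0, 0.0]
wrist_force: [0.7, -0.6, -0.1]
finger_gap: 0.85
```

Emit:
{"method": "send_rows", "body": {"steps": [{"claw": 4,"offset": [0,0,0],"rot": [0,0,0]},{"claw": 4,"offset": [0,0,0],"rot": [0,0,0]},{"claw": 4,"offset": [0,0,0],"rot": [0,0,0]},{"claw": 4,"offset": [0,0,0],"rot": [0,0,0]},{"claw": 4,"offset": [0,0,0],"rot": [0,0,0]}]}}

```text
clock: 2.67
tcp_pos: [461.4, -309.8, 15.3]
ee_rot: [0.611, 0.792, 0.0, 0.001]
wrist_force: [0.1, 0.1, 1.0]
finger_gap: 0.523
```

The gap of 0.523 is about 45.5 mm, so the cell is held. Lifting.

Emit:
{"method": "send_rows", "body": {"steps": [{"claw": 4,"offset": [0,0,0],"rot": [0,0,0]},{"claw": 4,"offset": [0,0,-0.5],"rot": [0,0,0]},{"claw": 4,"offset": [0,0,-2.5],"rot": [0,0,0]},{"claw": 4,"offset": [0,0,-5],"rot": [0,0,0]},{"claw": 4,"offset": [0,0,-7],"rot": [0,0,0]}]}}

```text
clock: 3.08
tcp_pos: [461.0, -309.4, 86.2]
ee_rot: [0.611, 0.792, 0.0, -0.0]
wrist_force: [1.0, -0.3, -2.7]
finger_gap: 0.522
```

```bash
python3 -c "
from h import *
goL(-95,0,85); print(arm.get_state()['finger_gap'])"
```

```text
t 3.08 off [25.85  9.82  0.13] rot [ 0.0003 -0.0002  0.0008] F [ 1.  -0.3 -2.7]
local [-193.  -258.6   86.2]
0.5215619684942464
```

Emit:
{"method": "send_rows", "body": {"steps": [{"claw": 4,"offset": [2.5,1,0],"rot": [0,0,0]},{"claw": 4,"offset": [6,2.3,0],"rot": [0,0,0]},{"claw": 4,"offset": [9.5,3.6,0],"rot": [0,0,0]},{"claw": 4,"offset": [13,5,0],"rot": [0,0,0]},{"claw": 4,"offset": [15,5.7,0],"rot": [0,0,0]}]}}

```text
clock: 3.5
tcp_pos: [477.5, -146.3, 86.0]
ee_rot: [0.61, 0.792, 0.001, -0.001]
wrist_force: [-0.4, 0.1, -2.4]
finger_gap: 0.526
```

```bash
python3 -c "
from h import *
goL(-95,0,85)"
```

```text
t 3.5 off [10.49  4.09  0.12] rot [-0.0001 -0.0023  0.0018] F [-0.4  0.1 -2.4]
local [-135.7 -105.    86. ]
```

Emit:
{"method": "send_rows", "body": {"steps": [{"claw": 4,"offset": [3.5,1.4,0.1],"rot": [0,0,0]},{"claw": 4,"offset": [7,2.8,0.1],"rot": [0,0,0]},{"claw": 4,"offset": [9.5,3.7,0.1],"rot": [0,0,0]},{"claw": 4,"offset": [10.5,4.1,0.1],"rot": [0,-0.002,0.002]},{"claw": 4,"offset": [10.5,4.1,0.1],"rot": [0,-0.002,0.002]}]}}

```text
clock: 3.92
tcp_pos: [489.9, -31.5, 85.1]
ee_rot: [0.61, 0.793, 0.0, -0.001]
wrist_force: [-0.3, 0.1, -3.4]
finger_gap: 0.519
```

```bash
python3 -c "
from h import *
goL(-95,0,24)"
```

```text
t 3.92 off [-0.3  -0.04  6.11] rot [-0.0004 -0.0013  0.0032] F [-0.3  0.1 -3.4]
local [-94.6   2.9  85.1]
```

Emit:
{"method": "send_rows", "body": {"steps": [{"claw": 4,"offset": [-0.3,0,2],"rot": [0,0,0]},{"claw": 4,"offset": [-0.3,0,4],"rot": [0,0,0]},{"claw": 4,"offset": [-0.3,0,5.5],"rot": [0,-0.001,0.003]},{"claw": 4,"offset": [-0.3,0,6.1],"rot": [0,-0.001,0.003]},{"claw": 4,"offset": [-0.3,0,6.1],"rot": [0,-0.001,0.003]}]}}

```text
clock: 4.33
tcp_pos: [489.1, -34.7, 22.6]
ee_rot: [0.611, 0.791, -0.001, -0.002]
wrist_force: [0.1, 0.2, -3.3]
finger_gap: 0.523
```

Emit:
{"method": "send_rows", "body": {"steps": [{"claw": 4,"offset": [0,0,0.1],"rot": [0,0,0]},{"claw": 4,"offset": [0,0,0.2],"rot": [0,0,0]},{"claw": 4,"offset": [0,0,0.2],"rot": [0,0,0]}]}}

```text
clock: 4.58
tcp_pos: [489.7, -35.1, 21.4]
ee_rot: [0.611, 0.791, -0.001, -0.001]
wrist_force: [-0.6, 0.2, -1.8]
finger_gap: 0.524
```

```bash
python3 -c "
from h import *
goL(-95,0,21.3)"
```

```text
t 4.58 off [0.04 0.07 0.01] rot [-0.0025 -0.0012 -0.0007] F [-0.6  0.2 -1.8]
local [-95.7  -0.4  21.4]
```

Emit:
{"method": "send_rows", "body": {"steps": [{"claw": 4,"offset": [0,0,0.05],"rot": [0,0,0]},{"claw": 4,"offset": [0,0,0.05],"rot": [0,0,0]},{"claw": 4.8,"offset": [0,0,0.05],"rot": [0,0,0]},{"claw": 5.2,"offset": [0,0,0.05],"rot": [0,0,0]},{"claw": 6.2,"offset": [0,0,0.05],"rot": [0,0,0]}]}}

```text
clock: 5.0
tcp_pos: [490.3, -35.2, 21.4]
ee_rot: [0.611, 0.791, -0.0, -0.001]
wrist_force: [0.1, 1.4, 0.3]
finger_gap: 0.608
```

Emit:
{"method": "send_rows", "body": {"steps": [{"claw": 6.5,"offset": [0,0,0],"rot": [0,0,0]},{"claw": 6.5,"offset": [0,0,0],"rot": [0,0,0]},{"claw": 6.5,"offset": [0,0,-0.5],"rot": [0,0,0]},{"claw": 6.5,"offset": [0,0,-3],"rot": [0,0,0]},{"claw": 6.5,"offset": [0,0,-6.5],"rot": [0,0,0]}]}}

```text
clock: 5.42
tcp_pos: [487.2, -34.5, 84.2]
ee_rot: [0.611, 0.791, -0.002, -0.004]
wrist_force: [-0.0, 1.0, -0.8]
finger_gap: 0.745
```

```bash
python3 -c "
from h import *
goL(-170,0,90)"
```

```text
t 5.42 off [-0.08 -7.21 -0.52] rot [-0.0079 -0.004  -0.0006] F [-0.   1.  -0.8]
local [-98.    0.8  84.2]
```

Emit:
{"method": "send_rows", "body": {"steps": [{"claw": 6.5,"offset": [0,-2,-0.6],"rot": [0,0,0]},{"claw": 3,"offset": [0,-5,-0.6],"rot": [-0.008,-0.004,0]},{"claw": 0,"offset": [-0.08,-7.2,-0.6],"rot": [-0.008,-0.004,0]},{"claw": 0,"offset": [-0.08,-7.2,-0.6],"rot": [-0.008,-0.004,0]},{"claw": 0,"offset": [-0.08,-7.2,-0.6],"rot": [-0.008,-0.004,0]}]}}

```text
clock: 5.83
tcp_pos: [417.6, -53.7, 91.3]
ee_rot: [0.612, 0.791, 0.0, 0.001]
wrist_force: [0.2, -0.1, -0.3]
finger_gap: 0.529
```

Emit:
{"method": "send_rows", "body": {"steps": [{"claw": 0,"offset": [0,0,0],"rot": [0,0,0]},{"claw": 0,"offset": [0,0,0],"rot": [0,0,0]},{"claw": 0,"offset": [0,0,0],"rot": [0,0,0]},{"claw": 0,"offset": [0,0,0],"rot": [0,0,0]},{"claw": 0,"offset": [0,0,0],"rot": [0,0,0]}]}}

```text
clock: 6.25
tcp_pos: [417.9, -53.5, 91.2]
ee_rot: [0.612, 0.791, 0.0, 0.0]
wrist_force: [0.4, -0.0, -0.1]
finger_gap: 0.149
```

```bash
python3 - <<'E'
from h import *
goL(-170,0,13);print(arm.get_state()["finger_gap"])
a=arm.grab_frame("scene")[120:220,170:290]
cv2.imwrite("pics/m3.png",cv2.convertScaleAbs(cv2.resize(a,None,fx=5,fy=5,interpolation=cv2.INTER_CUBIC),alpha=1.3))
X=world(Q,[(-95,0,66),(-95,0,6),(-170,0,arm.get_state()["tcp_pos"][2])]);print(((proj("scene",X)-[170,120])*5).round())
E
```

```text
t 6.25 off [ 0.01 -0.02  7.82] rot [ 0.0009  0.0003 -0.0014] F [ 0.4 -0.  -0.1]
local [-1.699e+02 -1.000e-01  9.120e+01]
0.1488523632562868
[[370. 226.]
 [369. 292.]
 [438. 136.]]
```

View pics/m3.png

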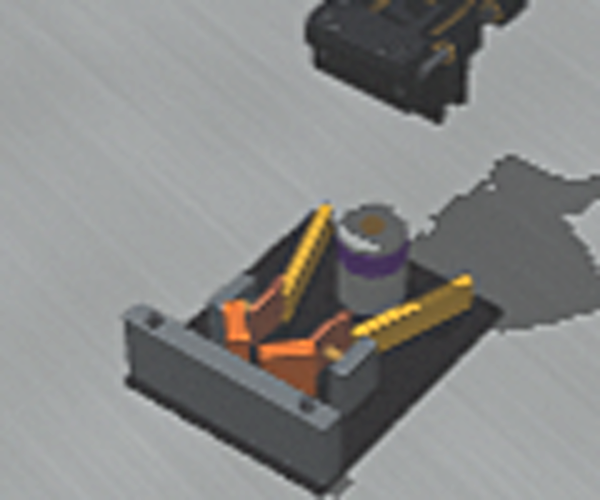

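The cell stands upright in the mouth, nub at (372,225), matching the prediction. Next the closed fingers go down behind it.

Emit:
{"method": "send_rows", "body": {"steps": [{"claw": 0,"offset": [0,0,2.5],"rot": [0,0,0]},{"claw": 0,"offset": [0,0,5],"rot": [0,0,0]},{"claw": 0,"offset": [0,0,7],"rot": [0,0,0]},{"claw": 0,"offset": [0,0,7.9],"rot": [0,0,0]},{"claw": 0,"offset": [0,0,7.9],"rot": [0,0,0]}]}}

```text
clock: 6.72
tcp_pos: [415.8, -52.8, 10.0]
ee_rot: [0.612, 0.791, -0.001, -0.002]
wrist_force: [-1.0, 0.0, 0.1]
finger_gap: 0.001
```

```bash
python3 - <<'E'
from h import *
goL(-140,0,12);s=arm.get_state();print(s["finger_gap"],s["tcp_pos"])
E
```

```text
t 6.72 off [-0.11  3.17 -0.21] rot [-0.0033 -0.0024 -0.0014] F [-1.   0.   0.1]
local [-171.7    1.1   10. ]
0.001208229964421541 [415.7751904  -52.81813263   9.9999913 ]
```

Emit:
{"method": "send_rows", "body": {"steps": [{"claw": 0,"offset": [-0.1,1,-0.3],"rot": [-0.003,-0.002,-0.001]},{"claw": 0,"offset": [-0.1,2,-0.3],"rot": [-0.003,-0.002,-0.001]},{"claw": 0,"offset": [-0.1,2.7,-0.3],"rot": [-0.003,-0.002,-0.001]},{"claw": 0,"offset": [-0.1,3.1,-0.3],"rot": [-0.003,-0.002,-0.001]},{"claw": 0,"offset": [-0.1,3.1,-0.3],"rot": [-0.003,-0.002,-0.001]}]}}

```text
clock: 7.13
tcp_pos: [448.2, -46.0, 14.0]
ee_rot: [0.611, 0.792, 0.001, 0.001]
wrist_force: [0.2, 0.4, 0.1]
finger_gap: 0.002
```

```bash
python3 - <<'E'
from h import *
goL(-90,0,13)
E
```

```text
t 7.13 off [0.05 4.87 0.11] rot [0.0019 0.0008 0.0004] F [0.2 0.4 0.1]
local [-138.7   -0.5   14. ]
```

Emit:
{"method": "send_rows", "body": {"steps": [{"claw": 0,"offset": [0.02,0.4,0.1],"rot": [0,0,0]},{"claw": 0,"offset": [0.03,0.8,0.1],"rot": [0,0,0]},{"claw": 0,"offset": [0.04,1.2,0.1],"rot": [0,0,0]},{"claw": 0,"offset": [0.05,1.6,0.1],"rot": [0,0,0]},{"claw": 0,"offset": [0.05,2,0.1],"rot": [0,0,0]}]}}

```text
clock: 7.55
tcp_pos: [467.4, -40.3, 13.0]
ee_rot: [0.611, 0.792, 0.0, 0.001]
wrist_force: [-0.9, 0.3, 0.6]
finger_gap: 0.006
```

Emit:
{"method": "send_rows", "body": {"steps": [{"claw": 0,"offset": [0,0.4,0],"rot": [0,0,0]},{"claw": 0,"offset": [0,0.8,0],"rot": [0,0,0]},{"claw": 0,"offset": [0,1.2,0],"rot": [0,0,0]},{"claw": 0,"offset": [0,1.6,0],"rot": [0,0,0]},{"claw": 0,"offset": [0,2,0],"rot": [0,0,0]}]}}

```text
clock: 7.97
tcp_pos: [487.1, -35.2, 12.9]
ee_rot: [0.611, 0.792, 0.0, 0.001]
wrist_force: [-1.5, -0.9, 2.1]
finger_gap: 0.006
```

```bash
python3 - <<'E'
from h import *
goL(-80,0,13)
E
```

```text
t 7.97 off [-0.01  1.83 -0.01] rot [0.0011 0.0006 0.0004] F [-1.5 -0.9  2.1]
local [-98.3   0.1  12.9]
```

Emit:
{"method": "send_rows", "body": {"steps": [{"claw": 0,"offset": [0,0.4,0],"rot": [0,0,0]},{"claw": 0,"offset": [0,0.8,0],"rot": [0,0,0]},{"claw": 0,"offset": [0,1.2,0],"rot": [0,0,0]},{"claw": 0,"offset": [0,1.6,0],"rot": [0,0,0]},{"claw": 0,"offset": [0,1.9,0],"rot": [0,0,0]}]}}

```text
clock: 8.38
tcp_pos: [506.0, -30.3, 13.0]
ee_rot: [0.611, 0.792, 0.0, 0.001]
wrist_force: [-1.3, -0.2, 1.2]
finger_gap: 0.005
```

Emit:
{"method": "send_rows", "body": {"steps": [{"claw": 0,"offset": [0,0.2,0],"rot": [0,0,0]},{"claw": 0,"offset": [0,0.4,0],"rot": [0,0,0]},{"claw": 0,"offset": [0,0.6,0],"rot": [0,0,0]},{"claw": 0,"offset": [0,0.8,0],"rot": [0,0,0]},{"claw": 0,"offset": [0,1.0,0],"rot": [0,0,0]}]}}

```text
clock: 8.8
tcp_pos: [515.7, -27.7, 13.0]
ee_rot: [0.611, 0.792, 0.0, 0.001]
wrist_force: [-1.1, -0.9, 1.9]
finger_gap: 0.007
```

Emit:
{"method": "send_rows", "body": {"steps": [{"claw": 0,"offset": [0,0.2,0],"rot": [0,0,0]},{"claw": 0,"offset": [0,0.4,0],"rot": [0,0,0]},{"claw": 0,"offset": [0,0.6,0],"rot": [0,0,0]},{"claw": 0,"offset": [0,0.8,0],"rot": [0,0,0]},{"claw": 0,"offset": [0,1.0,0],"rot": [0,0,0]}]}}

```text
clock: 9.22
tcp_pos: [525.1, -25.3, 13.1]
ee_rot: [0.611, 0.792, -0.0, 0.0]
wrist_force: [-7.0, -2.5, 6.0]
finger_gap: 0.008
```

```bash
python3 - <<'E'
from h import *
goL(-40,0,13)
a=arm.grab_frame("scene")[120:220,170:290]
cv2.imwrite("pics/m4.png",cv2.convertScaleAbs(cv2.resize(a,None,fx=5,fy=5,interpolation=cv2.INTER_CUBIC),alpha=1.3))
E
```

```text
t 9.22 off [-0.01  1.9   0.01] rot [0.     0.0006 0.0004] F [-7.  -2.5  6. ]
local [-59.    0.   13.1]
```

View pics/m4.png

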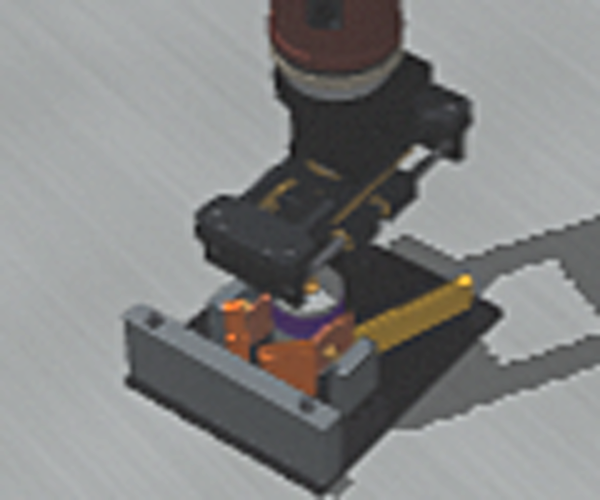

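The cell is entering the leaves, nub at about (312,287), and looks upright. The force is 7 N along the push, plus 6 N upward on the tool. I'll compare the nub with its predicted position and ease the tool up slightly.

```bash
python3 - <<'E'
from h import *
for x in(-25,-21,-17): print(x,((proj("scene",world(Q,[x,0,68]))-[170,120])*5).round())
s=arm.get_state();print(s["wrist_force"].round(1),s["wrist_torque"].round(2))
E
```

```text
-25 [[304. 284.]]
-21 [[300. 288.]]
-17 [[296. 291.]]
[-4.1 -2.6  4.8] [-0.28  0.6  -0.04]
```

Emit:
{"method": "send_rows", "body": {"steps": [{"claw": 0,"offset": [0,0.1,-0.04],"rot": [0,0,0]},{"claw": 0,"offset": [0,0.2,-0.04],"rot": [0,0,0]},{"claw": 0,"offset": [0,0.3,-0.04],"rot": [0,0,0]}]}}

```text
clock: 9.52
tcp_pos: [527.5, -24.6, 13.5]
ee_rot: [0.611, 0.792, -0.001, -0.0]
wrist_force: [-6.9, -1.8, 6.0]
finger_gap: 0.005
```

The upward force suggests the finger is bearing high on the cell, trying to tip it forward. I'll back off 4 mm, tilt the tool slightly so the fingertip leads, and raise it to push near the cell's mid height.

Emit:
{"method": "send_rows", "body": {"steps": [{"claw": 0,"offset": [0,-0.2,0],"rot": [0,0,0]},{"claw": 0,"offset": [0,-0.5,0],"rot": [0,0,0]},{"claw": 0,"offset": [0,-0.5,-0.3],"rot": [-0.02,0,0]},{"claw": 0,"offset": [0,-0.5,-0.7],"rot": [-0.04,0,0]},{"claw": 0,"offset": [0,-0.5,-0.7],"rot": [-0.04,0,0]}]}}

```text
clock: 9.93
tcp_pos: [522.7, -25.9, 21.2]
ee_rot: [0.611, 0.791, 0.016, 0.013]
wrist_force: [1.0, 0.4, -0.7]
finger_gap: 0.009
```

```bash
python3 - <<'E'
from h import *
goL(-57,0,20)
s=arm.get_state();print(s["wrist_force"].round(1),s["wrist_torque"].round(2))
a=arm.grab_frame("top")[165:245,250:325]; b=arm.grab_frame("scene")[155:215,190:270]
f=lambda i:cv2.convertScaleAbs(cv2.resize(i,(390,390*i.shape[0]//i.shape[1]),interpolation=cv2.INTER_CUBIC),alpha=1.4)
a,b=f(a),f(b);o=np.zeros((max(len(a),len(b)),780,3),np.uint8);o[:len(a),:390]=a;o[:len(b),390:]=b;cv2.imwrite("pics/m5.png",o)
E
```

```text
t 9.93 off [-0.01  0.44  0.14] rot [0.0409 0.0005 0.0003] F [ 1.   0.4 -0.7]
local [-61.4   0.1  21.2]
[ 1.   0.4 -0.7] [-0.04 -0.06  0.05]
```

View pics/m5.png

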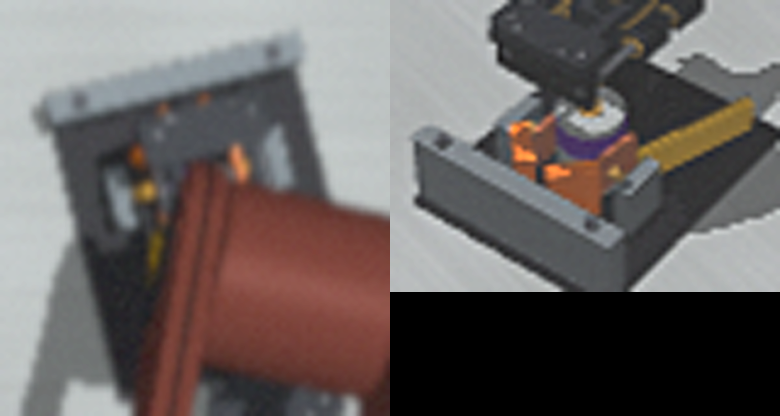

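The right panel shows the cell upright between the leaves with its top at about (600,115), short of the cheeks. Pushing on with the lower contact.

Emit:
{"method": "send_rows", "body": {"steps": [{"claw": 0,"offset": [0,0.3,0.1],"rot": [0,0,0]},{"claw": 0,"offset": [0,0.5,0.1],"rot": [0,0,0]},{"claw": 0,"offset": [0,0.6,0.1],"rot": [0,0,0]},{"claw": 0,"offset": [0,0.7,0.1],"rot": [0,0,0]}]}}

```text
clock: 10.37
tcp_pos: [528.6, -24.3, 19.9]
ee_rot: [0.611, 0.792, 0.014, 0.011]
wrist_force: [-4.8, -2.2, 2.0]
finger_gap: 0.006
```

```bash
python3 - <<'E'
from h import *
goL(-40,0,20)
s=arm.get_state();print(s["wrist_torque"].round(2))
E
```

```text
t 10.37 off [-0.01  1.54  0.04] rot [0.0366 0.0001 0.0005] F [-4.8 -2.2  2. ]
local [-55.4   0.1  19.9]
[-0.36  0.87  0.01]
```

Fz dropped to 2 N with 5 N along the push. Continuing.

Emit:
{"method": "send_rows", "body": {"steps": [{"claw": 0,"offset": [0,0.15,0],"rot": [0,0,0]},{"claw": 0,"offset": [0,0.3,0],"rot": [0,0,0]},{"claw": 0,"offset": [0,0.45,0],"rot": [0,0,0]},{"claw": 0,"offset": [0,0.6,0],"rot": [0,0,0]},{"claw": 0,"offset": [0,0.7,0],"rot": [0,0,0]}]}}

```text
clock: 10.78
tcp_pos: [534.4, -22.5, 19.5]
ee_rot: [0.611, 0.792, 0.014, 0.01]
wrist_force: [-3.1, -0.8, 1.6]
finger_gap: 0.003
```

```bash
python3 - <<'E'
from h import *
goL(-40,0,20)
E
```

```text
t 10.78 off [-0.05  0.93 -0.02] rot [ 0.0342 -0.0006  0.0007] F [-3.1 -0.8  1.6]
local [-49.3   0.5  19.5]
```

Emit:
{"method": "send_rows", "body": {"steps": [{"claw": 0,"offset": [-0.03,0.1,0],"rot": [0,0,0]},{"claw": 0,"offset": [-0.03,0.2,0],"rot": [0,0,0]},{"claw": 0,"offset": [-0.03,0.3,0],"rot": [0,0,0]},{"claw": 0,"offset": [-0.03,0.4,0],"rot": [0,0,0]},{"claw": 0,"offset": [-0.03,0.5,0],"rot": [0,0,0]}]}}

```text
clock: 11.2
tcp_pos: [539.2, -21.4, 19.6]
ee_rot: [0.611, 0.792, 0.014, 0.01]
wrist_force: [-4.4, -0.5, 1.8]
finger_gap: 0.0
```

Emit:
{"method": "send_rows", "body": {"steps": [{"claw": 0,"offset": [0,0.08,0],"rot": [0,0,0]},{"claw": 0,"offset": [0,0.14,0],"rot": [0,0,0]},{"claw": 0,"offset": [0,0.2,0],"rot": [0,0,0]}]}}

```text
clock: 11.45
tcp_pos: [541.2, -20.9, 19.6]
ee_rot: [0.611, 0.792, 0.014, 0.01]
wrist_force: [-4.2, -2.0, 1.0]
finger_gap: 0.007
```

```bash
python3 - <<'E'
from h import *
goL(-40,0,20)
E
```

```text
t 11.45 off [-0.02  0.23 -0.03] rot [ 0.0338 -0.0008  0.0007] F [-4.2 -2.   1. ]
local [-42.3   0.2  19.6]
```

Emit:
{"method": "send_rows", "body": {"steps": [{"claw": 0,"offset": [0,0.05,0],"rot": [0,0,0]},{"claw": 0,"offset": [0,0.1,0],"rot": [0,0,0]},{"claw": 0,"offset": [0,0.15,0],"rot": [0,0,0]},{"claw": 0,"offset": [0,0.2,0],"rot": [0,0,0]}]}}

```text
clock: 11.78
tcp_pos: [543.2, -20.4, 19.7]
ee_rot: [0.611, 0.792, 0.014, 0.01]
wrist_force: [-4.2, -1.5, 2.1]
finger_gap: 0.004
```

Emit:
{"method": "send_rows", "body": {"steps": [{"claw": 0,"offset": [0,0.05,0],"rot": [0,0,0]},{"claw": 0,"offset": [0,0.1,0],"rot": [0,0,0]}]}}

```text
clock: 11.95
tcp_pos: [544.2, -20.1, 19.8]
ee_rot: [0.611, 0.792, 0.014, 0.01]
wrist_force: [-4.7, -2.1, 1.2]
finger_gap: 0.006
```

Emit:
{"method": "send_rows", "body": {"steps": [{"claw": 0,"offset": [0,0.05,0],"rot": [0,0,0]},{"claw": 0,"offset": [0,0.07,0],"rot": [0,0,0]}]}}

```text
clock: 12.12
tcp_pos: [545.0, -19.9, 19.8]
ee_rot: [0.611, 0.792, 0.014, 0.01]
wrist_force: [-4.8, -0.3, 1.5]
finger_gap: 0.004
```

Emit:
{"method": "send_rows", "body": {"steps": [{"claw": 0,"offset": [0,0.04,0],"rot": [0,0,0]},{"claw": 0,"offset": [0,0.07,0],"rot": [0,0,0]}]}}

```text
clock: 12.28
tcp_pos: [545.7, -19.7, 19.8]
ee_rot: [0.611, 0.792, 0.014, 0.01]
wrist_force: [-4.6, -0.4, 0.4]
finger_gap: 0.012
```

Emit:
{"method": "send_rows", "body": {"steps": [{"claw": 0,"offset": [0,0.04,0],"rot": [0,0,0]},{"claw": 0,"offset": [0,0.07,0],"rot": [0,0,0]}]}}

```text
clock: 12.45
tcp_pos: [546.4, -19.5, 19.8]
ee_rot: [0.611, 0.792, 0.014, 0.01]
wrist_force: [-4.3, -1.5, 1.9]
finger_gap: 0.004
```

Emit:
{"method": "send_rows", "body": {"steps": [{"claw": 0,"offset": [0,0.04,0],"rot": [0,0,0]},{"claw": 0,"offset": [0,0.07,0],"rot": [0,0,0]}]}}

```text
clock: 12.62
tcp_pos: [547.1, -19.4, 19.9]
ee_rot: [0.611, 0.792, 0.014, 0.01]
wrist_force: [-4.7, -1.3, 1.5]
finger_gap: 0.003
```

Emit:
{"method": "send_rows", "body": {"steps": [{"claw": 0,"offset": [0,0.04,0],"rot": [0,0,0]},{"claw": 0,"offset": [0,0.08,0],"rot": [0,0,0]}]}}

```text
clock: 12.78
tcp_pos: [547.9, -19.1, 19.9]
ee_rot: [0.611, 0.792, 0.014, 0.01]
wrist_force: [-3.9, -1.1, 0.5]
finger_gap: 0.005
```

Emit:
{"method": "send_rows", "body": {"steps": [{"claw": 0,"offset": [0,0.04,0],"rot": [0,0,0]},{"claw": 0,"offset": [0,0.08,0],"rot": [0,0,0]}]}}

```text
clock: 12.95
tcp_pos: [548.8, -18.9, 19.9]
ee_rot: [0.611, 0.792, 0.014, 0.01]
wrist_force: [-4.6, -1.8, 1.0]
finger_gap: 0.004
```

Emit:
{"method": "send_rows", "body": {"steps": [{"claw": 0,"offset": [0,0.04,0],"rot": [0,0,0]},{"claw": 0,"offset": [0,0.08,0],"rot": [0,0,0]}]}}

```text
clock: 13.12
tcp_pos: [549.6, -18.7, 19.9]
ee_rot: [0.611, 0.792, 0.014, 0.01]
wrist_force: [-4.6, -1.4, 1.1]
finger_gap: 0.003
```

```bash
python3 - <<'E'
from h import *
goL(-35,0,20)
E
```

```text
t 13.12 off [-0.02 -0.13 -0.01] rot [ 0.034  -0.0008  0.0006] F [-4.6 -1.4  1.1]
local [-33.7   0.2  19.9]
```

Emit:
{"method": "send_rows", "body": {"steps": [{"claw": 0,"offset": [0,0.04,0],"rot": [0,0,0]},{"claw": 0,"offset": [0,0.07,0],"rot": [0,0,0]}]}}

```text
clock: 13.28
tcp_pos: [550.3, -18.5, 20.0]
ee_rot: [0.611, 0.792, 0.014, 0.01]
wrist_force: [-4.4, -1.3, 1.0]
finger_gap: 0.006
```

Emit:
{"method": "send_rows", "body": {"steps": [{"claw": 0,"offset": [0,0.04,0],"rot": [0,0,0]},{"claw": 0,"offset": [0,0.07,0],"rot": [0,0,0]}]}}

```text
clock: 13.45
tcp_pos: [551.0, -18.3, 20.0]
ee_rot: [0.611, 0.792, 0.014, 0.01]
wrist_force: [-4.9, -1.4, 1.1]
finger_gap: 0.01
```

Emit:
{"method": "send_rows", "body": {"steps": [{"claw": 0,"offset": [0,0.04,0],"rot": [0,0,0]},{"claw": 0,"offset": [0,0.07,0],"rot": [0,0,0]}]}}

```text
clock: 13.62
tcp_pos: [551.5, -18.2, 19.9]
ee_rot: [0.611, 0.792, 0.014, 0.01]
wrist_force: [-4.5, -1.8, 1.4]
finger_gap: 0.007
```

Emit:
{"method": "send_rows", "body": {"steps": [{"claw": 0,"offset": [0,0.04,0],"rot": [0,0,0]},{"claw": 0,"offset": [0,0.07,0],"rot": [0,0,0]}]}}

```text
clock: 13.78
tcp_pos: [551.6, -18.1, 19.5]
ee_rot: [0.611, 0.792, 0.013, 0.009]
wrist_force: [-6.3, -1.5, 0.2]
finger_gap: 0.009
```

The motion stops at local x≈-31.6, so the cheeks have been reached. Now I'll build up the force.

Emit:
{"method": "send_rows", "body": {"steps": [{"claw": 0,"offset": [0,0.08,0],"rot": [0,0,0]},{"claw": 0,"offset": [0,0.08,0],"rot": [0,0,0]}]}}

```text
clock: 13.95
tcp_pos: [551.5, -18.1, 19.2]
ee_rot: [0.611, 0.792, 0.012, 0.009]
wrist_force: [-6.6, -1.5, 2.2]
finger_gap: 0.007
```

Emit:
{"method": "send_rows", "body": {"steps": [{"claw": 0,"offset": [0,0.1,0],"rot": [0,0,0]},{"claw": 0,"offset": [0,0.1,0],"rot": [0,0,0]}]}}

```text
clock: 14.12
tcp_pos: [551.5, -18.1, 19.0]
ee_rot: [0.611, 0.792, 0.011, 0.008]
wrist_force: [-7.5, -2.8, 3.6]
finger_gap: 0.002
```

```bash
python3 - <<'E'
from h import *
goL(-31,0,20)
E
```

```text
t 14.12 off [-0.03  0.07 -0.09] rot [ 0.0279 -0.0015  0.0011] F [-7.5 -2.8  3.6]
local [-31.7   0.3  19. ]
```

Emit:
{"method": "send_rows", "body": {"steps": [{"claw": 0,"offset": [-0.02,0.13,-0.05],"rot": [-0.006,0,0]},{"claw": 0,"offset": [-0.02,0.16,-0.05],"rot": [-0.006,0,0]},{"claw": 0,"offset": [-0.02,0.16,-0.05],"rot": [-0.006,0,0]}]}}

```text
clock: 14.37
tcp_pos: [551.6, -18.0, 19.0]
ee_rot: [0.611, 0.792, 0.013, 0.009]
wrist_force: [-8.1, -2.3, 3.9]
finger_gap: 0.004
```

```bash
python3 - <<'E'
from h import *
goL(-31,0,20)
E
```

```text
t 14.37 off [-0.04  0.06 -0.1 ] rot [ 0.0308 -0.0021  0.0012] F [-8.1 -2.3  3.9]
local [-31.6   0.4  19. ]
```

Emit:
{"method": "send_rows", "body": {"steps": [{"claw": 0,"offset": [-0.02,0.2,-0.08],"rot": [-0.006,0,0]},{"claw": 0,"offset": [-0.02,0.26,-0.08],"rot": [-0.006,0,0]},{"claw": 0,"offset": [-0.02,0.26,-0.08],"rot": [-0.006,0,0]}]}}

```text
clock: 14.62
tcp_pos: [551.6, -17.9, 19.0]
ee_rot: [0.61, 0.792, 0.013, 0.008]
wrist_force: [-10.9, -3.6, 3.3]
finger_gap: 0.008
```

```bash
python3 - <<'E'
from h import *
goL(-31,0,20)
E
```

```text
t 14.62 off [-0.04  0.05 -0.1 ] rot [ 0.0316 -0.003   0.0016] F [-10.9  -3.6   3.3]
local [-31.5   0.4  19. ]
```

Emit:
{"method": "send_rows", "body": {"steps": [{"claw": 0,"offset": [-0.04,0.28,-0.1],"rot": [-0.006,0.002,0]},{"claw": 0,"offset": [-0.04,0.34,-0.1],"rot": [-0.006,-0.002,0]},{"claw": 0,"offset": [-0.04,0.36,-0.1],"rot": [-0.006,-0.002,0]},{"claw": 0,"offset": [-0.04,0.36,-0.1],"rot": [-0.006,-0.002,0]}]}}

```text
clock: 14.95
tcp_pos: [551.7, -18.0, 19.0]
ee_rot: [0.61, 0.792, 0.013, 0.008]
wrist_force: [-13.2, -3.6, 5.9]
finger_gap: 0.004
```

```bash
python3 - <<'E'
from h import *
goL(-31,0,20)
E
```

```text
t 14.95 off [-0.04  0.05 -0.1 ] rot [ 0.0302 -0.0021  0.002 ] F [-13.2  -3.6   5.9]
local [-31.4   0.4  19. ]
```

Emit:
{"method": "send_rows", "body": {"steps": [{"claw": 0,"offset": [-0.04,0.4,-0.1],"rot": [-0.006,-0.002,0]},{"claw": 0,"offset": [-0.04,0.43,-0.1],"rot": [-0.006,-0.002,0]},{"claw": 0,"offset": [-0.04,0.45,-0.1],"rot": [-0.006,-0.002,0]},{"claw": 0,"offset": [-0.04,0.45,-0.1],"rot": [-0.006,-0.002,0]}]}}

```text
clock: 15.28
tcp_pos: [551.6, -18.0, 19.0]
ee_rot: [0.61, 0.792, 0.011, 0.007]
wrist_force: [-18.5, -5.8, 10.3]
finger_gap: 0.006
```

```bash
python3 - <<'E'
from h import *
goL(-31,0,20)
E
```

```text
t 15.28 off [-0.04  0.06 -0.1 ] rot [ 0.0266 -0.0016  0.0026] F [-18.5  -5.8  10.3]
local [-31.5   0.4  19. ]
```

Emit:
{"method": "send_rows", "body": {"steps": [{"claw": 0,"offset": [-0.04,0.41,-0.2],"rot": [-0.006,-0.002,0]},{"claw": 0,"offset": [-0.04,0.41,-0.2],"rot": [-0.006,-0.002,0]}]}}

```text
clock: 15.45
tcp_pos: [551.5, -18.0, 19.3]
ee_rot: [0.61, 0.792, 0.01, 0.007]
wrist_force: [-12.8, -6.3, 2.1]
finger_gap: 0.007
```

```bash
python3 - <<'E'
from h import *
goL(-31,0,20)
E
```

```text
t 15.45 off [-0.04  0.06 -0.07] rot [ 0.0243 -0.001   0.0029] F [-12.8  -6.3   2.1]
local [-31.6   0.4  19.3]
```

Emit:
{"method": "send_rows", "body": {"steps": [{"claw": 0,"offset": [-0.04,0.44,-0.12],"rot": [-0.008,-0.001,0]},{"claw": 0,"offset": [-0.04,0.47,-0.12],"rot": [-0.008,-0.001,0]},{"claw": 0,"offset": [-0.04,0.47,-0.12],"rot": [-0.008,-0.001,0]}]}}

```text
clock: 15.7
tcp_pos: [551.5, -18.1, 19.1]
ee_rot: [0.61, 0.793, 0.009, 0.006]
wrist_force: [-17.4, -6.1, 7.1]
finger_gap: 0.0
```

```bash
python3 - <<'E'
from h import *
goL(-31,0,20)
E
```

```text
t 15.7 off [-0.04  0.07 -0.09] rot [ 0.0224 -0.0015  0.0034] F [-17.4  -6.1   7.1]
local [-31.7   0.4  19.1]
```

18.4 N along the push. Holding.

Emit:
{"method": "send_rows", "body": {"steps": [{"claw": 0,"offset": [-0.04,0.46,-0.13],"rot": [-0.008,-0.001,0.002]},{"claw": 0,"offset": [-0.04,0.46,-0.13],"rot": [-0.008,-0.001,0.002]},{"claw": 0,"offset": [-0.04,0.46,-0.13],"rot": [-0.008,-0.001,0.002]}]}}

```text
clock: 15.95
tcp_pos: [551.4, -18.0, 19.1]
ee_rot: [0.61, 0.792, 0.009, 0.006]
wrist_force: [-17.6, -6.1, 7.8]
finger_gap: 0.004
```

Emit:
{"method": "send_rows", "body": {"steps": [{"claw": 0,"offset": [-0.04,0.46,-0.13],"rot": [-0.008,-0.001,0.002]},{"claw": 0,"offset": [-0.04,0.46,-0.13],"rot": [-0.008,-0.001,0.002]},{"claw": 0,"offset": [-0.04,0.46,-0.13],"rot": [-0.008,-0.001,0.002]}]}}

```text
clock: 16.2
tcp_pos: [551.4, -18.1, 19.1]
ee_rot: [0.611, 0.792, 0.008, 0.005]
wrist_force: [-17.5, -5.7, 7.5]
finger_gap: 0.007
```

Steady at 18.4–18.5 N. Holding on.

Emit:
{"method": "send_rows", "body": {"steps": [{"claw": 0,"offset": [-0.04,0.46,-0.13],"rot": [-0.008,-0.001,0.002]},{"claw": 0,"offset": [-0.04,0.46,-0.13],"rot": [-0.008,-0.001,0.002]},{"claw": 0,"offset": [-0.04,0.46,-0.13],"rot": [-0.008,-0.001,0.002]},{"claw": 0,"offset": [-0.04,0.46,-0.13],"rot": [-0.008,-0.001,0.002]}]}}

```text
clock: 16.53
tcp_pos: [551.3, -18.0, 19.2]
ee_rot: [0.611, 0.791, 0.008, 0.004]
wrist_force: [-17.6, -5.9, 7.9]
finger_gap: 0.005
```

Emit:
{"method": "send_rows", "body": {"steps": [{"claw": 0,"offset": [-0.04,0.46,-0.13],"rot": [-0.008,-0.001,0.002]},{"claw": 0,"offset": [-0.04,0.46,-0.13],"rot": [-0.008,-0.001,0.002]},{"claw": 0,"offset": [-0.04,0.46,-0.13],"rot": [-0.008,-0.001,0.002]},{"claw": 0,"offset": [-0.04,0.46,-0.13],"rot": [-0.008,-0.001,0.002]}]}}

```text
clock: 16.87
tcp_pos: [551.2, -18.0, 19.2]
ee_rot: [0.612, 0.791, 0.007, 0.003]
wrist_force: [-17.8, -5.9, 8.1]
finger_gap: 0.006
```

Emit:
{"method": "send_rows", "body": {"steps": [{"claw": 0,"offset": [-0.04,0.46,-0.13],"rot": [-0.008,-0.001,0.002]},{"claw": 0,"offset": [-0.04,0.46,-0.13],"rot": [-0.008,-0.001,0.002]},{"claw": 0,"offset": [-0.04,0.46,-0.13],"rot": [-0.008,-0.001,0.002]},{"claw": 0,"offset": [-0.04,0.46,-0.13],"rot": [-0.008,-0.001,0.002]}]}}

```text
clock: 17.2
tcp_pos: [551.2, -18.0, 19.2]
ee_rot: [0.613, 0.79, 0.007, 0.003]
wrist_force: [-17.4, -5.7, 7.2]
finger_gap: 0.002
```

Emit:
{"method": "send_rows", "body": {"steps": [{"claw": 0,"offset": [-0.04,0.46,-0.13],"rot": [-0.008,-0.001,0.002]},{"claw": 0,"offset": [-0.04,0.46,-0.13],"rot": [-0.008,-0.001,0.002]},{"claw": 0,"offset": [-0.04,0.46,-0.13],"rot": [-0.008,-0.001,0.002]}]}}

```text
clock: 17.45
tcp_pos: [551.1, -17.9, 19.2]
ee_rot: [0.613, 0.79, 0.007, 0.002]
wrist_force: [-18.3, -5.9, 8.7]
finger_gap: 0.003
```

```bash
python3 - <<'E'
from h import *
goL(-31,0,20)
E
```

```text
t 17.45 off [-0.06  0.1  -0.08] rot [ 0.0127 -0.005  -0.0056] F [-18.3  -5.9   8.7]
local [-32.    0.6  19.2]
```

The push stayed near 18.5 N for 1.75 s. Now I'll unload gently and back away.

Emit:
{"method": "send_rows", "body": {"steps": [{"claw": 0,"offset": [0,0.2,-0.06],"rot": [0,0,0]},{"claw": 0,"offset": [0,0,-0.03],"rot": [0,0,0]},{"claw": 0,"offset": [0,-0.3,0],"rot": [0,0,0]},{"claw": 0,"offset": [0,-1,0],"rot": [0,0,0]},{"claw": 0,"offset": [0,-3,0],"rot": [0,0,0]}]}}

```text
clock: 17.87
tcp_pos: [524.8, -25.5, 20.0]
ee_rot: [0.613, 0.79, 0.008, 0.004]
wrist_force: [0.5, 0.2, 0.4]
finger_gap: 0.011
```

Emit:
{"method": "send_rows", "body": {"steps": [{"claw": 0,"offset": [0,-3.5,0],"rot": [0,0,0]},{"claw": 0,"offset": [0,-7,-1],"rot": [0,0,0]},{"claw": 0,"offset": [0,-10,-4],"rot": [0,0,0]},{"claw": 0,"offset": [0,-10,-8],"rot": [0,0,0]},{"claw": 0,"offset": [0,-10,-12],"rot": [0,0,0]}]}}

```text
clock: 18.28
tcp_pos: [423.2, -50.8, 138.0]
ee_rot: [0.614, 0.79, 0.008, 0.003]
wrist_force: [2.1, -1.4, 0.5]
finger_gap: 0.006
```

```bash
python3 - <<'E'
from h import *
print(arm.get_state()["tcp_pos"],arm.get_state()["wrist_force"])
A=arm.grab_frame("top");B=arm.grab_frame("scene");cv2.imwrite("pics/topf.png",A);cv2.imwrite("pics/scenef.png",B)
for n,I in(("scene",B),("top",A)):
    I0=cv2.imread(f"pics/{n}0.png");print(n)
a=A[165:245,250:325]; b=B[155:215,190:270]
f=lambda i:cv2.convertScaleAbs(cv2.resize(i,(390,390*i.shape[0]//i.shape[1]),interpolation=cv2.INTER_CUBIC),alpha=1.4)
a,b=f(a),f(b);o=np.zeros((max(len(a),len(b)),780,3),np.uint8);o[:len(a),:390]=a;o[:len(b),390:]=b;cv2.imwrite("pics/m6.png",o)
for z in(66,68): print(z,((proj("top",world(Q,[0,0,z]))-[250,165])*5.2).round(),((proj("scene",world(Q,[0,0,z]))-[190,155])*4.875+[390,0]).round())
E
```

```text
[423.2015119  -50.81774253 138.00152992] [ 2.11839004 -1.37417495  0.51925308]
scene
top
66 [[195. 158.]] [[565. 130.]]
68 [[196. 158.]] [[565. 128.]]
```

View pics/m6.png

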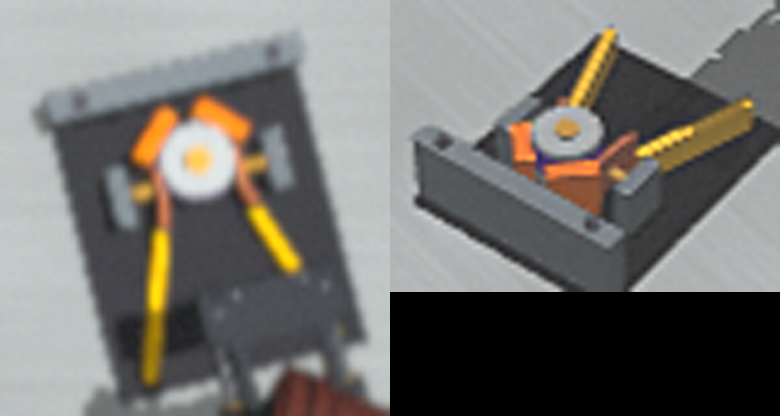

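The nub is at (199,159) in the top view and (567,128) in the scene view. The predictions for home were (196,158) and (565,128), so the cell is seated and upright, touching both cheeks. Last I'll check the bystanders and hand in.

```bash
python3 - <<'E'
from h import *
a=cv2.imread("pics/top0.png");b=cv2.imread("pics/topf.png")
for n,(x,y,w,h) in dict(packL=(180,122,42,50),packR=(352,130,42,48),tester=(182,215,45,46),ext=(110,175,48,48)).items():
    print(n,cv2.absdiff(a,b)[y:y+h,x:x+w].max())
print(arm.finish_job())
E
```

```text
packL 11
packR 11
tester 13
ext 11
the job is handed in; nothing more can be done
None
```

The cell is home in the V, upright, and touching both cheeks as far as the pictures show. The job is handed in at about 18.4 s of robot time.

- **Placing:** I stood the cell upright at the mouth, within about 1 mm of the point by the arm's readings, and let go. I then moved behind it with the fingers closed.
- **Pushing:** I pushed it along the guides and past the leaves at about 4–7 N until it stopped against the cheeks.
- **Holding:** I held 18–19 N along the push for about 1.75 s. The highest reading was 19.4 N, during the build-up. Forces were read only at the end of each move, so a short peak in between would not show.

**Last checks**
- **Seating:** the nub was within about 0.6 pixel (roughly 2 mm) of the predicted home position in both cameras.
- **Bystanders:** the top view shows no change at the packs, tester or extinguisher beyond image noise.
- **Robot:** it was clear of everything, 138 mm up.

**What disagreed**
- **Fingertips:** in the pictures they looked 15–20 mm above the reported TCP. Contact at the cheeks also came about 6 mm further on than a finger 30 mm thick would give.
- **Upward force:** the tool felt an upward force during the push. On entering the leaves it was 6 N, so I backed off about 5 mm and pushed again with the fingertip tilted forward. At the cheeks it was mostly 7–9 N, peaking at 10 N for one reading, when the total force was about 22 N.

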